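# Dispense two specimen tubes with the rocking lever

## Robot

A 6-joint arm with a two-finger parallel gripper is mounted at the origin on the work surface. World frame = base frame: x ahead of the robot, y to its left, z up, the work surface at z = 0. Lengths are in m, angles in rad, forces in N, time in s.
With the tool pointing down it reaches from about 0.35 to 0.975 m from the base axis. Payload 4.9 kg.
Tool frame: the origin (TCP) lies on the centre line of the jaws, within the pads' length; the fingertips stand 8 mm ahead of it and the grasp point (between the pads) lies 11 mm behind it; z points along the fingers, y is the direction in which the jaws open and shut (so a half turn about z gives the same grasp; the last joint's range is limited). The gripper opens to 85 mm and grips with 20 to 120 N. Pads are 22 mm wide; open, the fingers measure 114 mm over their backs; the gripper's body (76 mm by 85 mm) begins 54 mm behind the grasp point. The pads swing forward as they close: fully open they stand 13 mm farther back than shut.
Start: joints at [1.208, 0.053, 1.613, -0, 1.476, -0.119], TCP at [0.151, 0.607, 0.239] pointing down, gripper open.
Joint ranges: [-3.01, 3.01], [-1.01, 2.22], [0.06, 2.58], [-1.02, 4.17], [0.09, 2.62], [-3.14, 3.14]. Speed limits (rad/s): [2.57, 2.57, 3.14, 3.14, 3.14, 3.14].

## Interface

Orientations are given as a unit quaternion [w, x, y, z].
In Python, from plant import manip gives the robot as it stands.
- The arm moves only by the tool step_arm, never from a script. Its argument "deltas" is a list of rows, each a list of 7 numbers: the shift along the tool's x, y, z in m, then the turn, a rotation vector about the tool's x, y, z in rad, then the gripper command: -1 is fully open, 1 is shut, values between are in proportion. In form: [[dx, dy, dz, ax, ay, az, hand], ...]. A call has 1 to 20 rows; each row is the pose to reach, as a shift and turn from the pose commanded when the call began, along the tool's axes at that moment; what a row does not reach only later rows make up. A row lasts 1/10 s, in which the tool goes at most 50 mm and 8.59 degrees, less where a joint would pass 70% of its speed; a pose out of reach is approached as far as the arm can. A call with a gripper value outside its range is refused whole. The fingers move at their own pace and stop on an object; the grip force is fixed at half the most. Time passes only in rows, so rows that repeat a pose let the fingers close. It gives the time, the measured TCP pose, the force and the opening at its end, in the units of the state.
- manip.state(): the state, without advancing time (a new reading comes with each control period).
- manip.grab_frame(name): name is "scene" or "side" or "wrist"; returns the picture (480x640x3 uint8, red, green, blue); there is no depth.
- manip.get_calibration(name): a dict with "fov_y" (degrees; the focal length in pixels is half the picture's height over the tangent of half this angle, whatever the lens; pixels are square), "cx", "cy" (the principal point, pixels), "R" (3x3) and "t" (3): a world point X has camera coordinates R X + t. Camera axes: x right, y down, z forward; pixel columns grow to the right and rows downward; lengths in m; the calibration is good to about 2 mm. The wrist camera is an equidistant fisheye: a pixel r from the principal point sees the ray r / f radians off the axis. A picture is of the moment at which its call begins: read the wrist's pose just before it. get_calibration takes no time and is no camera call; for the wrist camera it gives the pose at the moment of the call.
- manip.job_done(): hands the job in, once; it reports no verdict.
The state is a dict: "time": time; "joint_pos": joint angles; "joint_vel": joint speeds; "joint_efforts": joint torques, N m; "tool_pos": TCP position; "tool_rot": TCP orientation; "contact_force": force on the tool from outside, world axes, zero at the start; "ft_torque": the same for the moment, N m; "gripper_width": opening from 0.0 (shut) to 1.0 (fully open).
Only numpy, scipy, OpenCV 4.12 (cv2) and the standard library are available. Lean on these libraries where they do the work, as an engineer would, in place of code of your own. Each camera call takes 0.05 s, during which the arm holds its last target.

## Task

Two slim specimen tubes are wanted: at the dispenser loaded with the slim tubes, press the paddle at the back of its rocking lever all the way down with the fingertips, so that the other end lifts the gate flap and tips one tube over the sill into the catch tray, let the lever come right up again, then press and release it once more. Finish with just two tubes lying in the tray, the lever back up and the next tube waiting on the flap. Work by the paddle alone: do not touch or pick up the tubes or lift the flap by hand, and leave the dispenser of wide pots and the other things on the desk as they are.

Things in the scene. Friction and masses are not known exactly. Their poses are not given: they have to be found in the camera images.
- slim: Dispenser loaded with slim tubes: aluminium chute with clear walls, fixed, 274 mm long (x), 110 wide (y). Origin: centre of its underside; x points up the chute, away from the catch tray, y across, z up. The chute falls at 8 degrees to -x. Wall tops 45 mm above the desk at the sill (x = -35 mm), 61 at the back stop (x = 80 mm); the paddle lies behind the back stop. Four tubes lie across it.
- slim_tray (a point): Middle of the floor of the slim dispenser's catch tray, its low end: x = -132 to -64 mm in the dispenser's frame, floor 10 to 13 mm above the desk, end lip 32 mm above it.
- slim_lever (a joint): Rocking lever of the slim dispenser: 0 rad at rest, 0.25 fully pressed (stop). Turns about the dispenser's y axis at slim_hinge; paddle end (+x) down lifts the gate flap end (-x). Spring return, 2 N on the paddle to start, 4 N fully down. Near the full stroke one tube rolls over the sill, in the tray within 1 s, the flap's skirt holding back the rest. Let up, the next tube rolls onto the flap within 1 s.
- slim_paddle (a point): Top centre of the lever's paddle at the back end, 44 mm (x) by 50 mm (y), ribbed black rubber on steel, the press point; moves with the lever. At rest 108 mm in +x of the dispenser's origin, 77 mm in +x of the hinge, 56 mm above the desk, face rising 8 degrees towards +x. Fully pressed it is 20 mm lower and 4 mm farther in +x (36 mm above the desk), face falling 6 degrees towards +x.
- slim_hinge (a point): Middle of the slim dispenser's lever axis, 29 mm above the desk, 31 mm in +x of the dispenser's origin; does not move.
- slim_flap (a point): Middle of the top of the steel gate flap on the lever's other end, under the first tube, 87 mm wide, 27 mm long; moves with the lever. Down, it leaves the tube behind the sill (29 mm above the desk); up, it tips the tube over it. Raised by the lever only, never by hand.
- wide: The neighbouring dispenser, same build, holding wide pots: 295 mm long (x), 94 wide, origin and axes as the slim one's, fixed. Its wall tops reach 79 mm above the desk; its paddle top centre is 119 mm in +x of its origin, 64 mm above the desk. To be left alone.
- wide_lever (a joint): Lever of the wide dispenser, 0 rad at rest, 0.25 fully pressed. To be left alone.
- slim_tube1: Slim tube 1, counted from the flap; origin at its centre (it turns as it rolls). Capped specimen tube, white, grey cap, 28 mm in diameter, 86 long, about 20 g, lying across the chute. In the dispenser's frame the waiting centres are at x = -22 mm (on the flap, behind the sill), 5, 33 and 61; in the tray at x = -118 to -80, 24 to 27 mm above the desk.
- slim_tube2: Slim tube 2, counted from the flap; origin at its centre (it turns as it rolls). Capped specimen tube, white, grey cap, 28 mm in diameter, 86 long, about 20 g, lying across the chute. In the dispenser's frame the waiting centres are at x = -22 mm (on the flap, behind the sill), 5, 33 and 61; in the tray at x = -118 to -80, 24 to 27 mm above the desk.
- slim_tube3: Slim tube 3, counted from the flap; origin at its centre (it turns as it rolls). Capped specimen tube, white, grey cap, 28 mm in diameter, 86 long, about 20 g, lying across the chute. In the dispenser's frame the waiting centres are at x = -22 mm (on the flap, behind the sill), 5, 33 and 61; in the tray at x = -118 to -80, 24 to 27 mm above the desk.
- slim_tube4: Slim tube 4, counted from the flap; origin at its centre (it turns as it rolls). Capped specimen tube, white, grey cap, 28 mm in diameter, 86 long, about 20 g, lying across the chute. In the dispenser's frame the waiting centres are at x = -22 mm (on the flap, behind the sill), 5, 33 and 61; in the tray at x = -118 to -80, 24 to 27 mm above the desk.
- wide_pot1: Wide pot 1 in the wide dispenser, origin at its centre: capped specimen pot, 40 mm in diameter, 70 mm long.
- wide_pot2: Wide pot 2 in the wide dispenser, origin at its centre: capped specimen pot, 40 mm in diameter, 70 mm long.
- wide_pot3: Wide pot 3 in the wide dispenser, origin at its centre: capped specimen pot, 40 mm in diameter, 70 mm long.
- wipe_bottle: Bystander: white wipes tub, 60 mm across, 120 mm tall; origin at the centre of its underside.
- stapler: Bystander: desk stapler, 135 x 34 mm, 38 mm high; origin at the centre of its underside.
- tape_roll: Bystander: roll of clear tape lying flat, 60 mm across, 24 mm high; origin at the centre of its underside.
- pen_pot: Bystander: black pen pot with pens, 72 mm across, 160 mm to the pen tops; origin at the centre of its underside.
- mug: Bystander: white mug, 80 mm across, 92 mm tall; origin at the centre of its underside.
- drink: Bystander: clear drink bottle, 62 mm across, 190 mm tall; origin at the centre of its underside.
- note_pad: Bystander: block of note paper 76 x 76 x 22 mm; origin at the centre of its underside.
Things that resemble listed ones, but are neither listed nor needed, are in the scene too. What is shaped like the slim_tube1 but orange is not meant. Leave any pink look-alike of the slim_tube4 alone.

How it is judged:
On the way, in this order (a step that is already met when the one before it is completed fails the run):
1. the first tube lies in the catch tray, the second is still behind the sill (x of slim_tube1 in the frame of slim between -0.136 and -0.072 m and z of slim_tube1 in the frame of slim below 0.036 m and y of slim_tube1 in the frame of slim between -0.02 and 0.02 m and x of slim_tube2 in the frame of slim above -0.035 m), for 0.1 s.
2. the second tube lies in the catch tray too, the third is still behind the sill (x of slim_tube2 in the frame of slim between -0.136 and -0.072 m and z of each of slim_tube2, slim_tube1 in the frame of slim below 0.036 m and y of slim_tube2 in the frame of slim between -0.02 and 0.02 m and x of slim_tube1 in the frame of slim between -0.136 and -0.072 m and y of slim_tube1 in the frame of slim between -0.02 and 0.02 m and x of slim_tube3 in the frame of slim above -0.035 m), for 0.1 s.
At the end, for the whole second after the job is handed in: Tubes 1 and 2 lie in the slim dispenser's tray (centres 72 to 136 mm on the tray side of its origin, under 36 mm up, within 20 mm of its middle line); tube 3 is within 8 mm of its place on the flap, tube 4 within 11 mm of the place behind; both levers up (under 0.03 rad) (x of slim_tube1 in the frame of slim between -0.136 and -0.072 m and z of each of slim_tube1, slim_tube2 in the frame of slim below 0.036 m and y of slim_tube1 in the frame of slim between -0.02 and 0.02 m and x of slim_tube2 in the frame of slim between -0.136 and -0.072 m and y of slim_tube2 in the frame of slim between -0.02 and 0.02 m and x of slim_tube3 in the frame of slim between -0.03 and -0.014 m and x of slim_tube4 in the frame of slim between -0.006 and 0.016 m and value of joint each of slim_lever, wide_lever below 0.03 rad); the robot touches nothing.
It fails at once if a slim tube is touched by the robot or lifted (contact force between any of the fingers, the arm and slim_tube1 above 0.3 N or contact force between any of the fingers, the arm and slim_tube2 above 0.3 N or contact force between any of the fingers, the arm and slim_tube3 above 0.3 N or contact force between any of the fingers, the arm and slim_tube4 above 0.3 N or height (world z) of any of slim_tube1, slim_tube2, slim_tube3, slim_tube4 above 0.075 m).
It fails at once if the gate flap is lifted by hand (contact force between any of the fingers, the arm and slim_lever_c0 above 0.5 N or contact force between any of the fingers, the arm and slim_lever_c1 above 0.5 N).
It fails at once if a third tube gets past the sill (x of slim_tube3 in the frame of slim below -0.05 m).
It fails at once if the lever of the wide dispenser is pressed or a wide pot is moved (value of joint wide_lever above 0.08 rad or distance of any of wide_pot1, wide_pot2, wide_pot3 from where it was at the start of the episode above 0.02 m).
It fails at once if something else on the desk is moved by more than 30 mm or tipped (distance of any of wipe_bottle, stapler, tape_roll, pen_pot, mug, drink, note_pad from where it was at the start of the episode above 0.03 m or angle between any of wipe_bottle, stapler, tape_roll, pen_pot, mug, drink, note_pad's own z axis and vertical above 0.35 rad).
It also fails if it takes over 38 s, if anything falls off the work surface, if the arm or the gripper's body presses on something with over 40 N, if the wrist force passes 120 N, or if a joint passes its speed limit or range.

## Working session

There is one attempt and no reset: what is moved stays moved. The work goes in short steps, Python scripts to look and compute and a tool call to move; the robot and the scene stay as the last step left them, time stands still between calls to the robot, and variables do not carry over. Pictures are saved under pics/ and viewed, and the job is handed in when it is done.

Besides the shell and the picture viewer there is one more tool, called after ">>>" by a JSON object that holds its "op" and its "data". step_arm: Moves the arm, as the interface text tells. Its arguments: {"type":"object","properties":{"deltas":{"type":"array"}},"required":["deltas"]}

```bash
mkdir -p pics; python3 - <<'E'
from plant import manip
import cv2,json
print(manip.state())
for n in ["scene","side","wrist"]:
    c=manip.get_calibration(n);print(n,c)
    cv2.imwrite(f"pics/{n}0.png",manip.grab_frame(n)[:,:,::-1])
E
```

```text
{'time': 0.0, 'joint_pos': array([ 1.20798918e+00,  5.33598022e-02,  1.61428820e+00,  3.35899085e-05,
        1.47600086e+00, -1.18977792e-01]), 'joint_vel': array([-0.00110107, -0.00024402,  0.0006037 , -0.00173248,  0.00154934,
        0.00106835]), 'joint_efforts': array([ 1.54421876e-03, -3.93671572e+01, -3.70179927e+01, -1.34242509e-05,
        6.82651356e-03, -8.07583206e-06]), 'tool_pos': array([0.15064938, 0.60595039, 0.23806464]), 'tool_rot': array([-2.61509679e-04,  1.21614428e-01,  9.92576886e-01, -9.94430863e-04]), 'contact_force': array([ 0.03598658, -0.24653282, -0.21564949]), 'ft_torque': array([ 0.01348107, -0.00559624, -0.00081571]), 'gripper_width': 1.000460128252751}
scene {'fov_y': 44.536608585510784, 'cx': 307.94922245847266, 'cy': 242.3374200139959, 'R': array([[ 0.62463894,  0.78077652,  0.01463629],
       [ 0.67935054, -0.53406202, -0.50325004],
       [-0.38510913,  0.32429274, -0.86401688]]), 't': array([-0.31240502, -0.29659093,  1.52771523])}
side {'fov_y': 44.29963086559204, 'cx': 327.71199761732026, 'cy': 241.30239368744256, 'R': array([[ 0.96519729, -0.26046854, -0.02345916],
       [-0.15630543, -0.50263012, -0.85025383],
       [ 0.20967309,  0.82432949, -0.52584988]]), 't': array([-0.46597058,  0.14574094,  1.53475477])}
wrist {'fov_y': 65.70646984690485, 'cx': 317.5932360566683, 'cy': 245.97920198104956, 'R': array([[ 0.24253304,  0.97014256, -0.00106993],
       [ 0.92770961, -0.23160203,  0.2927719 ],
       [ 0.28378268, -0.07199945, -0.95618171]]), 't': array([-0.62335474, -0.03700818,  0.37965268])}
```

View pics/scene0.png

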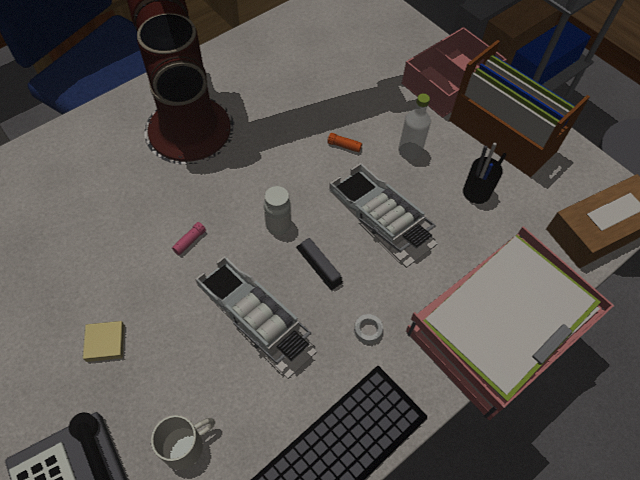

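View pics/side0.png

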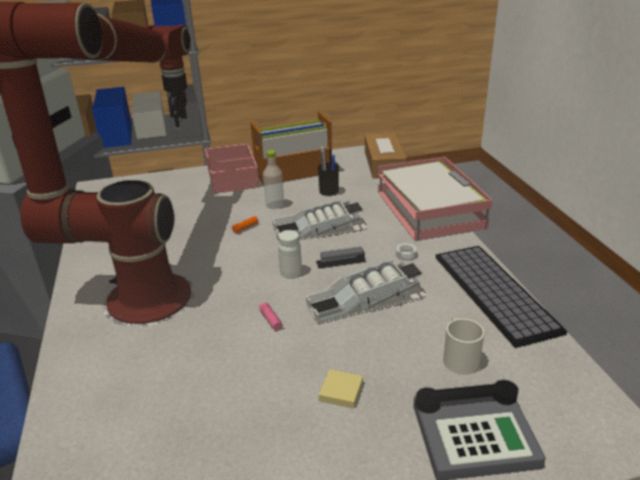

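View pics/wrist0.png

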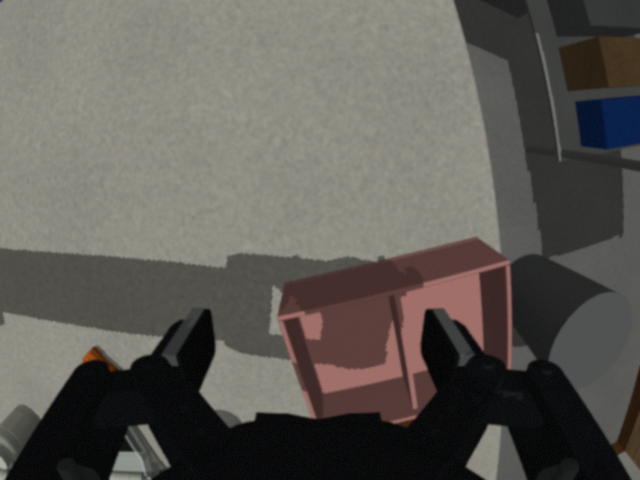

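The slim dispenser candidates are the four-tube one at scene (385,212) and the three-pot one at (258,315). The look-alike tubes are orange at (345,142) and pink at (190,238). By the description it is the four-tube one, so I'll check it in a close crop.

```bash
python3 - <<'E'
import cv2
a=cv2.imread("pics/scene0.png")[150:280,310:450]
cv2.imwrite("pics/crop_s.png",cv2.resize(a,None,fx=5.5,fy=4.6*1.0 if 0 else 5.5*0.8 if 0 else 4.6,interpolation=cv2.INTER_CUBIC) if 0 else cv2.resize(a[:109],None,fx=5.5,fy=5.5,interpolation=cv2.INTER_CUBIC)[:600])
a=cv2.imread("pics/side0.png")[180:260,255:385]
cv2.imwrite("pics/crop_d.png",cv2.resize(a,None,fx=6,fy=6,interpolation=cv2.INTER_CUBIC))
E
```

```text
(no output)
```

View pics/crop_s.png

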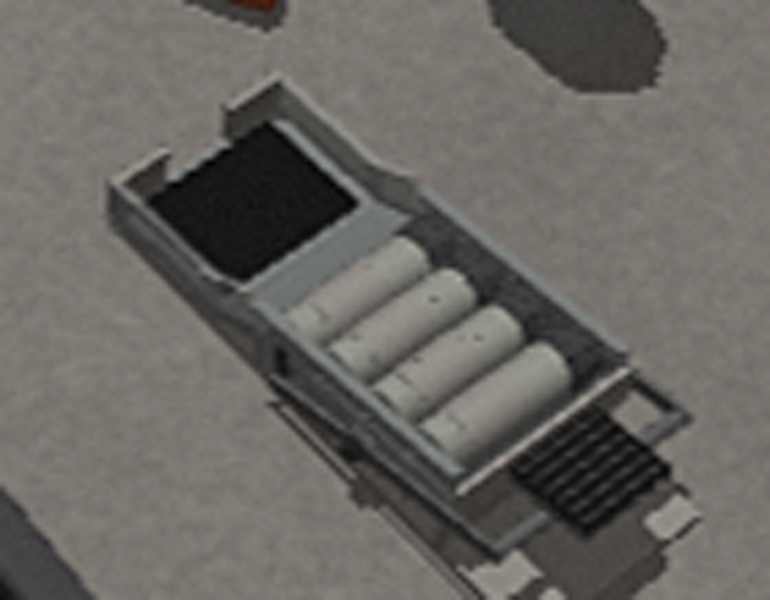

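View pics/crop_d.png

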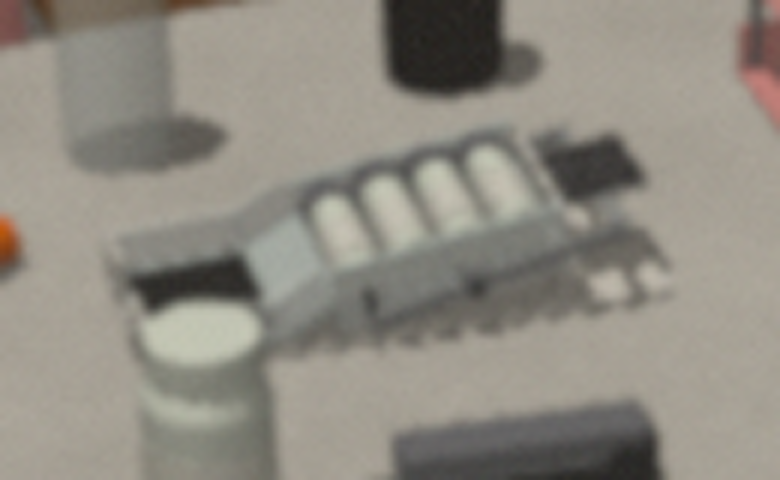

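```bash
cat > h.py <<'E'
import numpy as np
def ray(c,u,v):
    f=240/np.tan(np.radians(c['fov_y']/2)); R=np.array(c['R']);t=np.array(c['t'])
    d=R.T@np.array([(u-c['cx'])/f,(v-c['cy'])/f,1]); return -R.T@t,d
def atz(c,u,v,z):
    o,d=ray(c,u,v); return o+d*(z-o[2])/d[2]
def tri(c1,p1,c2,p2):
    A=np.zeros((3,3));b=np.zeros(3)
    for c,p in((c1,p1),(c2,p2)):
        o,d=ray(c,*p);d=d/np.linalg.norm(d);M=np.eye(3)-np.outer(d,d);A+=M;b+=M@o
    return np.linalg.solve(A,b)
E
python3 - <<'E'
from h import *
from plant import manip
np.set_printoptions(precision=4,suppress=True)
s=manip.get_calibration("scene");d=manip.get_calibration("side")
S=lambda x,y:(310+x/5.5,150+y/5.5)
D=lambda x,y:(255+x/6,180+y/6)
print("paddle tri",tri(s,S(590,473),d,D(595,167)))
p=atz(s,*S(590,473),.056);print("paddle scene z56",p,"side",atz(d,*D(595,167),.056))
print("paddle corners",[atz(s,*S(*q),z)[:2] for q,z in(((510,465),.053),((590,412),.053),((670,468),.059),((588,535),.059))])
t=atz(s,*S(253,200),.0115);print("tray",t)
v=p-t;print(np.hypot(*v[:2]),np.degrees(np.arctan2(v[1],v[0])))
# back stop top bar ends, z .061
a=atz(s,*S(460,490),.061);b=atz(s,*S(630,370),.061);print("backstop",a,b,np.linalg.norm(a-b),np.degrees(np.arctan2(*(b-a)[1::-1]))-90)
# end lip ends
a=atz(s,*S(110,185),.032);b=atz(s,*S(280,80),.032);print("lip",a,b,np.linalg.norm(a-b),np.degrees(np.arctan2(*(b-a)[1::-1]))-90)
E
```

```text
paddle tri [0.6244 0.2127 0.053 ]
paddle scene z56 [0.6241 0.2122 0.056 ] side [0.6234 0.2052 0.056 ]
paddle corners [array([0.6002, 0.1908]), array([0.602 , 0.2343]), array([0.6434, 0.2378]), array([0.6454, 0.1897])]
tray [0.4154 0.2176 0.0115]
0.20879539207896666 -1.4738240369216935
backstop [0.599  0.1626 0.061 ] [0.6002 0.2569 0.061 ] 0.09434179607594852 -0.7222136819058278
lip [0.3808 0.1626 0.032 ] [0.3833 0.2591 0.032 ] 0.09651498678598636 -1.486595027805791
```

The crop shows four white tubes, the tray at left and the ribbed paddle at right, with its centre at scene (417,236). The paddle triangulates to about (0.624, 0.212, 0.053), against a given height of 0.056, and the chute yaw is about -1°. Next I move over it with the jaws shut, staying above the 190 mm bottle.

>>> {"op": "step_arm", "data": {"deltas": [[-0.02,-0.01,-0.01,0,0,-0.02,1],[-0.05,-0.025,-0.02,0,0,-0.04,1],[-0.09,-0.045,-0.02,0,0,-0.07,1],[-0.13,-0.063,-0.02,0,0,-0.09,1],[-0.17,-0.082,-0.02,0,0,-0.11,1],[-0.21,-0.101,-0.02,0,0,-0.13,1],[-0.25,-0.12,-0.02,0,0,-0.15,1],[-0.29,-0.14,-0.02,0,0,-0.17,1],[-0.33,-0.159,-0.02,0,0,-0.19,1],[-0.37,-0.178,-0.02,0,0,-0.21,1],[-0.41,-0.197,-0.02,0,0,-0.23,1],[-0.45,-0.217,-0.02,0,0,-0.23,1],[-0.49,-0.236,-0.02,0,0,-0.23,1],[-0.52,-0.25,-0.02,0,0,-0.23,1],[-0.54,-0.26,-0.02,0,0,-0.23,1],[-0.55,-0.265,-0.02,0,0,-0.23,1],[-0.557,-0.268,-0.02,0,0,-0.23,1],[-0.557,-0.268,-0.02,0,0,-0.23,1],[-0.557,-0.268,-0.02,0,0,-0.23,1]]}}

```text
time: 2.05
tool_pos: [0.626, 0.2129, 0.2594]
tool_rot: [-0.0, 0.006, 1.0, 0.0]
contact_force: [-0.5, -0.6, -0.4]
gripper_width: -0.004
```

```bash
python3 - <<'E'
from plant import manip
import cv2,numpy as np
np.set_printoptions(precision=4,suppress=True)
s=manip.state();print({k:s[k] for k in('time','tool_pos','tool_rot','contact_force','gripper_width')})
c=manip.get_calibration("wrist");np.save("wc1.npy",c,allow_pickle=True)
cv2.imwrite("pics/wrist1.png",manip.grab_frame("wrist")[:,:,::-1])
# predicted px
def proj(X):
    f=240/np.tan(np.radians(c['fov_y']/2));q=c['R']@np.array(X)+c['t'];th=np.arctan2(np.hypot(*q[:2]),q[2]);r=f*th;n=q[:2]/np.hypot(*q[:2]);return c['cx']+r*n[0],c['cy']+r*n[1]
print(proj([.6238,.212,.056]),proj([.4154,.2176,.0115]),proj([.5995,.2098,.061]))
E
```

```text
{'time': 2.05, 'tool_pos': array([0.626 , 0.2129, 0.2594]), 'tool_rot': array([-0.0002,  0.0063,  1.    ,  0.0002]), 'contact_force': array([-0.4746, -0.6034, -0.4049]), 'gripper_width': -0.003670323364166745}
(np.float64(317.11966763276206), np.float64(214.42849782882402)) (np.float64(319.79507523301004), np.float64(9.102646110495385)) (np.float64(314.30591927809667), np.float64(189.40520891619764))
```

View pics/wrist1.png

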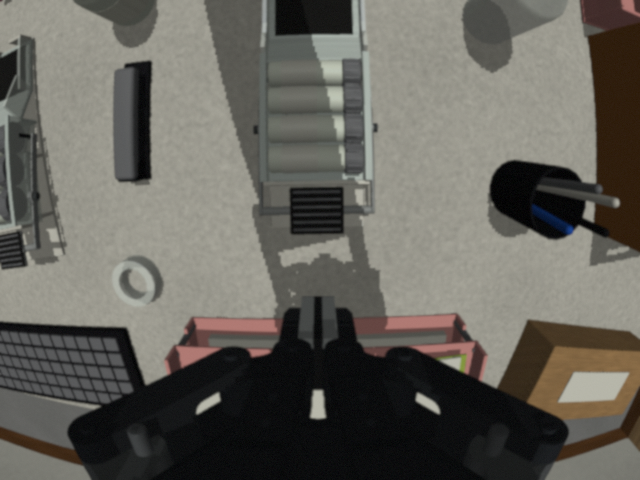

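```bash
python3 - <<'E'
import numpy as np
c=np.load("wc1.npy",allow_pickle=True).item()
f=240/np.tan(np.radians(c['fov_y']/2))
def at(u,v,z):
    p=np.array([u-c['cx'],v-c['cy']]);r=np.hypot(*p);th=r/f
    d=np.r_[p/r*np.sin(th),np.cos(th)];o=-c['R'].T@c['t'];d=c['R'].T@d;return (o+d*(z-o[2])/d[2]).round(4)
print("cam",-c['R'].T@c['t'])
for n,u,v,z in[("pad c",317,210.5,.056),("pad front",317,187,.053),("pad back",317,234,.059),("padL",290,210,.056),("padR",344,210,.056),("stop",317,180,.061),("sillwallL",263,35,.045),("sillR",364,35,.045),("backL",262,182,.061),("backR",372,182,.061),("tube1c L",269,71,.043),("traypink z.06",320,318,.06),("z.12",320,318,.12),("z0",320,318,0)]: print(n,at(u,v,z))
E
```

```text
cam [0.55087612 0.2130684  0.39438249]
pad c [0.6201 0.2119 0.056 ]
pad front [0.5984 0.2122 0.053 ]
pad back [0.6419 0.2116 0.059 ]
padL [0.6192 0.1869 0.056 ]
padR [0.6199 0.237  0.056 ]
stop [0.5909 0.2124 0.061 ]
sillwallL [0.4519 0.164  0.045 ]
sillR [0.4535 0.2579 0.045 ]
backL [0.5916 0.1625 0.061 ]
backR [0.593  0.2622 0.061 ]
tube1c L [0.4877 0.1691 0.043 ]
traypink z.06 [0.7297 0.2134 0.06  ]
z.12 [0.6976 0.2134 0.12  ]
z0 [0.7618 0.2135 0.    ]
```

From the wrist picture, the paddle spans pixels (290,187)-(344,234). That gives 44 x 50 mm as specified, centred at about (0.620, 0.212), and the TCP sits right over it. Going down to just above the paddle.

>>> {"op": "step_arm", "data": {"deltas": [[0,0,0.03,0,0,0,1],[0,0,0.07,0,0,0,1],[0,0,0.11,0,0,0,1],[0,0,0.15,0,0,0,1],[0,0,0.17,0,0,0,1],[0,0,0.18,0,0,0,1],[0,0,0.18,0,0,0,1],[0,0,0.18,0,0,0,1]]}}

```text
time: 2.9
tool_pos: [0.6275, 0.2126, 0.0811]
tool_rot: [0.001, 0.007, 1.0, 0.0]
contact_force: [0.2, -0.7, 0.2]
gripper_width: -0.005
```

```bash
python3 - <<'E'
from plant import manip
import cv2
cv2.imwrite("pics/wrist2.png",manip.grab_frame("wrist")[:,:,::-1])
a=manip.grab_frame("scene")[150:280,330:470,::-1]
cv2.imwrite("pics/scene2.png",cv2.resize(a,None,fx=4.6,fy=4.6,interpolation=cv2.INTER_CUBIC))
E
```

```text
(no output)
```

View pics/wrist2.png

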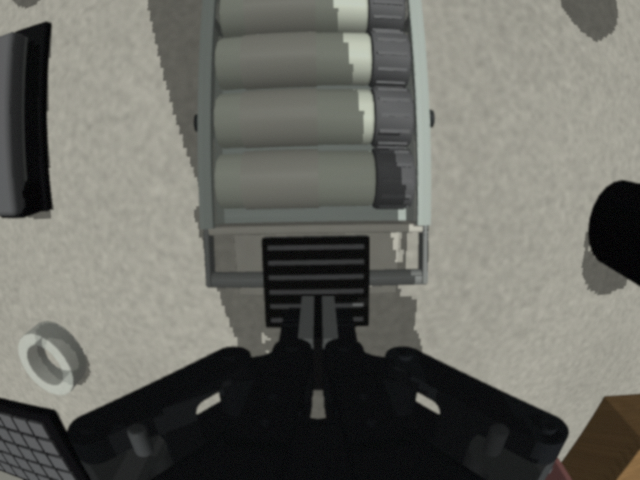

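View pics/scene2.png

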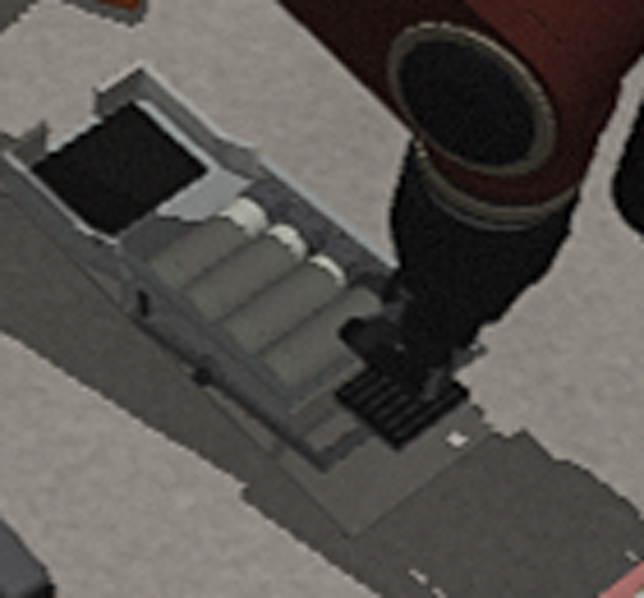

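The wrist view shows the shut fingertips at (318,300) over the paddle (263-368, 237-326), clear of the back stop. Pressing.

>>> {"op": "step_arm", "data": {"deltas": [[0,0,0.01,0,0,0,1],[0,0,0.015,0,0,0,1],[0,0,0.02,0,0,0,1],[0,0,0.025,0,0,0,1],[0,0,0.03,0,0,0,1],[0,0,0.033,0,0,0,1],[0,0,0.035,0,0,0,1],[0,0,0.035,0,0,0,1],[0,0,0.035,0,0,0,1]]}}

```text
time: 3.9
tool_pos: [0.6273, 0.212, 0.0448]
tool_rot: [0.001, 0.007, 1.0, 0.0]
contact_force: [3.8, -0.0, 3.4]
gripper_width: -0.001
```

```bash
python3 - <<'E'
from plant import manip
import cv2
a=manip.grab_frame("scene")[150:280,330:470,::-1]
cv2.imwrite("pics/scene3.png",cv2.resize(a,None,fx=4.6,fy=4.6,interpolation=cv2.INTER_CUBIC))
E
```

```text
(no output)
```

View pics/scene3.png

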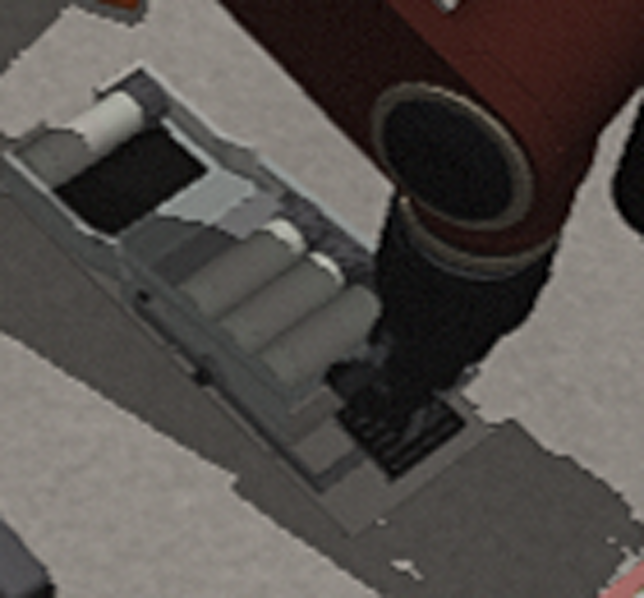

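The first tube lies in the tray at crop (85,140), and the other three are held back. Releasing.

>>> {"op": "step_arm", "data": {"deltas": [[0,0,-0.006,0,0,0,1],[0,0,-0.014,0,0,0,1],[0,0,-0.024,0,0,0,1],[0,0,-0.034,0,0,0,1],[0,0,-0.036,0,0,0,1],[0,0,-0.036,0,0,0,1],[0,0,-0.036,0,0,0,1],[0,0,-0.036,0,0,0,1],[0,0,-0.036,0,0,0,1],[0,0,-0.036,0,0,0,1],[0,0,-0.036,0,0,0,1],[0,0,-0.036,0,0,0,1],[0,0,-0.036,0,0,0,1],[0,0,-0.036,0,0,0,1],[0,0,-0.036,0,0,0,1],[0,0,-0.036,0,0,0,1],[0,0,-0.036,0,0,0,1],[0,0,-0.036,0,0,0,1]]}}

```text
time: 5.75
tool_pos: [0.6267, 0.212, 0.0803]
tool_rot: [-0.0, 0.007, 1.0, -0.0]
contact_force: [-0.1, 0.3, -0.2]
gripper_width: -0.0
```

```bash
python3 - <<'E'
from plant import manip
import cv2
a=manip.grab_frame("scene")[150:280,330:470,::-1]
cv2.imwrite("pics/scene4.png",cv2.resize(a,None,fx=4.6,fy=4.6,interpolation=cv2.INTER_CUBIC))
E
```

```text
(no output)
```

View pics/scene4.png

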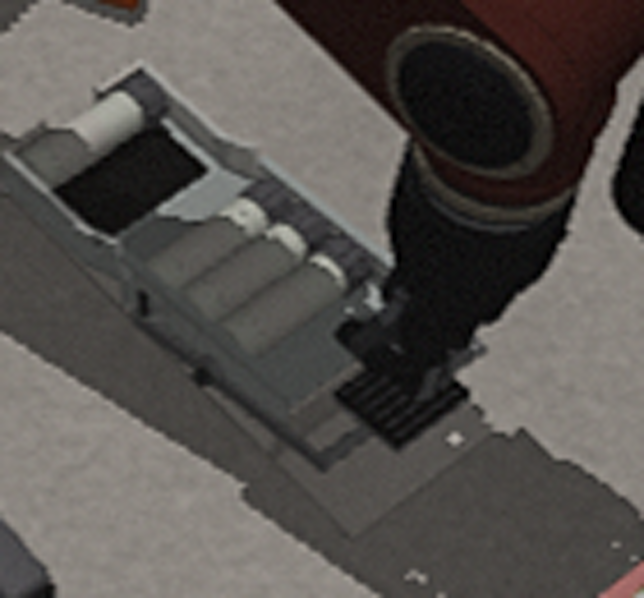

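The lever is up and the remaining three tubes have rolled forward, with the next one on the flap at crop (205,240). Second press, same as the first.

>>> {"op": "step_arm", "data": {"deltas": [[0,0,0.01,0,0,0,1],[0,0,0.015,0,0,0,1],[0,0,0.02,0,0,0,1],[0,0,0.025,0,0,0,1],[0,0,0.03,0,0,0,1],[0,0,0.034,0,0,0,1],[0,0,0.036,0,0,0,1],[0,0,0.036,0,0,0,1],[0,0,0.036,0,0,0,1],[0,0,0.036,0,0,0,1]]}}

```text
time: 6.8
tool_pos: [0.6272, 0.2121, 0.0448]
tool_rot: [0.001, 0.007, 1.0, 0.0]
contact_force: [4.9, 1.0, 5.1]
gripper_width: -0.001
```

```bash
python3 - <<'E'
from plant import manip
import cv2
a=manip.grab_frame("scene")[150:280,330:470,::-1]
cv2.imwrite("pics/scene5.png",cv2.resize(a,None,fx=4.6,fy=4.6,interpolation=cv2.INTER_CUBIC))
E
```

```text
(no output)
```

View pics/scene5.png

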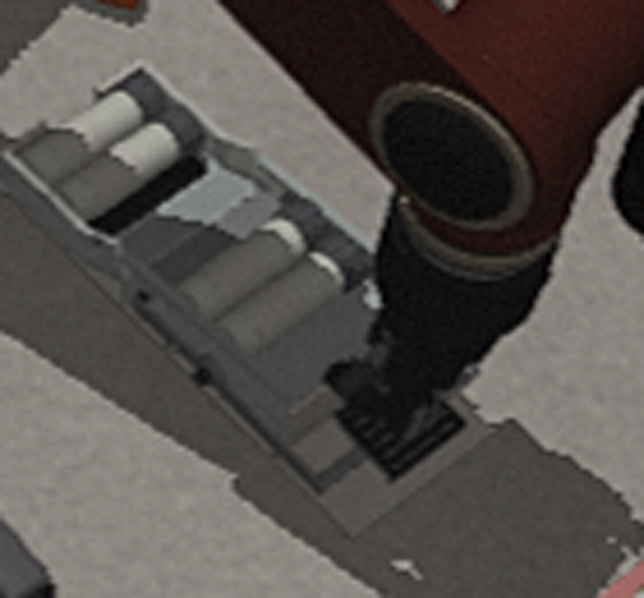

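Two tubes are in the tray, at crop (85,140) and (120,170), and two are still held. Releasing and rising clear.

>>> {"op": "step_arm", "data": {"deltas": [[0,0,-0.006,0,0,0,1],[0,0,-0.014,0,0,0,1],[0,0,-0.024,0,0,0,1],[0,0,-0.034,0,0,0,1],[0,0,-0.05,0,0,0,1],[0,0,-0.08,0,0,0,1],[0,0,-0.11,0,0,0,1],[0,0,-0.14,0,0,0,1],[0,0,-0.16,0,0,0,1],[0,0,-0.17,0,0,0,1],[0,0,-0.17,0,0,0,1],[0,0,-0.17,0,0,0,1],[0,0,-0.17,0,0,0,1],[0,0,-0.17,0,0,0,1],[0,0,-0.17,0,0,0,1],[0,0,-0.17,0,0,0,1],[0,0,-0.17,0,0,0,1],[0,0,-0.17,0,0,0,1]]}}

```text
time: 8.65
tool_pos: [0.6267, 0.2119, 0.2143]
tool_rot: [-0.0, 0.007, 1.0, -0.0]
contact_force: [-0.4, -0.2, 0.1]
gripper_width: 0.001
```

```bash
python3 - <<'E'
from plant import manip
import cv2
cv2.imwrite("pics/scene6.png",manip.grab_frame("scene")[:,:,::-1])
cv2.imwrite("pics/wrist6.png",manip.grab_frame("wrist")[:,:,::-1])
E
```

```text
(no output)
```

View pics/scene6.png

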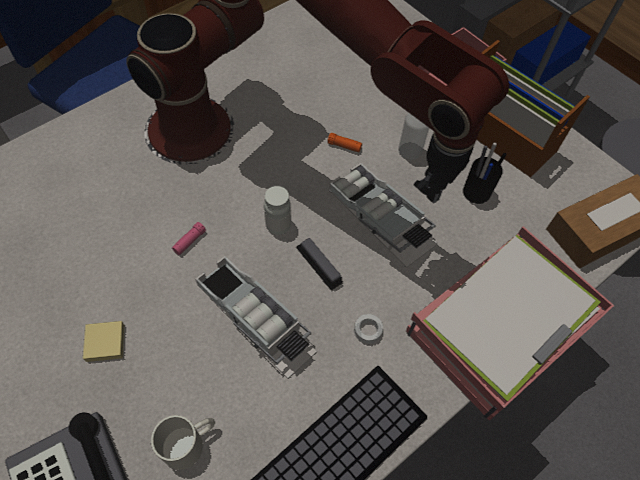

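View pics/wrist6.png

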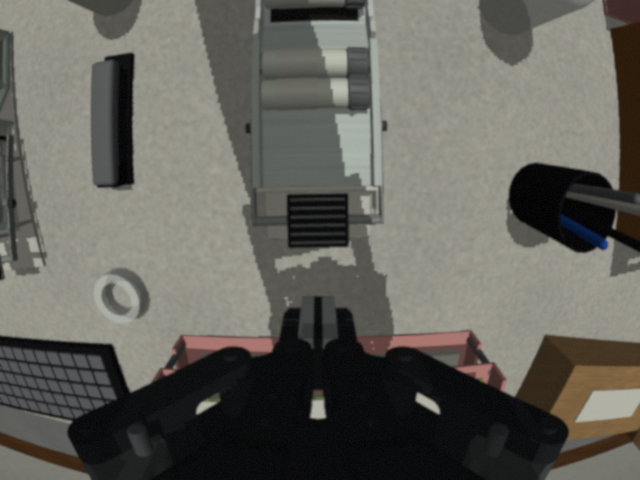

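The scene shows two tubes in the tray near (355,182), tubes 3 and 4 forward in the chute, and the paddle up. The wide dispenser and the other objects are unmoved, and the arm is clear. Handing in.

```bash
python3 - <<'E'
from plant import manip
print(manip.job_done(), manip.state()['time'])
E
```

```text
the job is handed in; nothing more can be done
the job is handed in; nothing more can be done
```

I pressed the slim dispenser's paddle all the way down twice with the shut fingertips and let the lever come fully up after each press. Then I raised the arm clear and handed the job in, at about 8.75 s on the robot's clock, against the 38 s limit.

**Last checks:** The final scene and wrist pictures show:
- Two tubes lie in the catch tray. The third is on the flap, with the fourth right behind it.
- The slim lever is up.
- The wide dispenser and the other things on the desk look unmoved.
- The force reading was near zero with the fingertips about 15 cm above the paddle.

**Not measured:** I judged the final tube places by eye against the pictures, not by computing their coordinates.

**Disagreement:** The scene and wrist cameras differed by about 4 mm on the paddle's x position (0.624 m against 0.620 m). This was harmless, because the 44 mm paddle left room for it. The fingertips bottomed out at the expected height, with about 4 to 5 N of upward force.

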